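# Nest the tea brewing set and hold the warmer's dial at its third click

### The job

Put the tea brewing set together in the warmer: first lower the wider loose steel cup upright into the jug of the warmer until it stands on the bottom and let go of it, then lower the narrow perforated strainer into that cup in the same way, without letting either of them fall. Then turn the warmer's sprung dial clockwise past its first two clicks to the third (the three-pip mark), and finish while still gripping it there: the program ends holding the dial against its return spring. Leave the other things on the counter where they are.

Things in the scene. Friction and masses are not known exactly. Their poses are not given: they have to be found in the camera images.
- brew_cup: the wider of the two loose steel cups: plain open cylinder, no handle, 62 mm outside diameter, 56 mm inside, 92 mm tall, bottom 4 mm thick, about 120 g. Stands upright on the counter. Origin: centre of its underside, z up its axis. Seated in the jug, its top 34 mm stand out above the jug's rim; grip it there across its diameter.
- strainer: the narrower, taller loose steel cup with rows of small dark holes round its lower half: open cylinder, no handle, 46 mm outside diameter, 120 mm tall, about 90 g. Stands upright on the counter. Origin: centre of its underside, z up its axis. Seated in the brew cup its underside is 4 mm above the cup's underside and its top 32 mm stand out above the cup's rim.
- warmer: the warmer: fixed black slab, 170 mm deep, 310 mm wide, its deck 40 mm above the counter; left middle of the counter, turned up to 0.25 rad either way. Origin: centre of its underside; x to its back, y to its left, z up. Jug axis at y = +80 mm, dial axis at y = -85 mm. White marks on the deck on the robot's side of the dial: a short line (rest), then one, two and three pips, each 0.4 rad further clockwise.
- jug_floor (a point): centre of the inner bottom of the warmer's open steel jug, 44 mm above the counter. The jug is a cylinder fixed to the warmer, 80 mm outside and 72 mm inside diameter; its rim is 58 mm above this point. Axes as those of the warmer, z up.
- dial_grip (a point): point on the upright axis of the aluminium dial, right of the jug, 74 mm above the counter, where its bar is gripped. The bar is 50 mm long, 14 mm thick and reaches from 52 to 84 mm above the counter, on a round skirt of 56 mm diameter. This frame turns with the dial: x along the bar, y across it (the way to pinch), z up; the black line on top, on the -x half, is the pointer.
- dial (a joint): angle of the dial, rad: 0 at rest, growing clockwise seen from above. Clicks at 0.4, 0.8 and 1.2 (third click, three pips), stop at 1.30. When let go it springs back to 0 from anywhere: return torque about 0.05 N m at rest, rising to about 0.1 N m at the third click; each click adds or takes up to about 0.03 N m.
- honey_jar: bystander: jar with lid, 65 mm diameter, 118 mm tall, towards the back right of the warmer; origin at the centre of its underside
- mug: bystander: mug with handle, 101 mm tall, far right; origin at its underside
- pod_a: bystander: coffee pod, 51 mm diameter, 44 mm tall, behind the places of the two cups; origin at the centre of its underside
- pod_b: bystander: coffee pod, 51 mm diameter, 44 mm tall, near the front edge, in front of the warmer; origin at the centre of its underside
- creamer_tub: bystander: little creamer tub, 42 mm, 24 mm tall, at the front right; origin at its underside
- shaker: bystander: glass sugar shaker, 64 mm diameter, 128 mm tall, near the back wall; origin at the centre of its underside
There are look-alikes about, which are no part of the job. What is shaped like the brew_cup but purple is not meant.

How it is judged:
By the outcome, as a careful person would: the job done as asked, in the order asked, and still so for the second after the job is handed in, while the arm keeps its last pose, push and grip.
It also fails if it takes over 67 s, if anything falls off the work surface, if the arm or the gripper's body presses on something with over 40 N, if the wrist force passes 120 N, or if a joint passes its speed limit or range.

### The arm

A 7-joint arm with a two-finger parallel gripper is mounted at the origin on a cart in front of the work surface, level with it; the furniture and walls round the work are solid. World frame = base frame: x ahead of the robot, y to its left, z up, the work surface at z = 0. Lengths are in m, angles in degrees, forces in N, time in s.
With the tool pointing down it reaches from about 0.35 to 0.9 m from the base axis. Payload 8.1 kg.
Tool frame: the origin (TCP) lies on the centre line of the jaws, within the pads' length; the fingertips stand 11 mm ahead of it and the grasp point (between the pads) lies 8 mm behind it (bot.tip_reach is the distance from the TCP to the fingertips, in m); z points along the fingers, y is the line along which they close (so a half turn about z gives the same grasp; the last joint's range is limited). The gripper opens to 85 mm and grips with 20 to 120 N. Pads are 22 mm wide; open, the fingers measure 114 mm over their backs; the gripper's body (76 mm by 85 mm) begins 54 mm behind the grasp point. The pads swing forward as they close: fully open they stand 13 mm farther back than shut.
Start: joints at [-76.295, 24.895, 1.432, 90.138, -0.665, 64.973, -4.303], TCP at [0.21, 0.589, 0.242] pointing down, gripper open.
Joint ranges: [-149.89, 149.89], [-25.12, 119.58], [-72.63, 75.52], [4.76, 147.25], [-75.54, 255.54], [6.69, 114.76], [-157.13, 157.13]. Speed limits (degrees/s): [127.2, 127.2, 172.46, 172.46, 180, 180, 180].

### API

Orientations are given as [roll, pitch, yaw] about the fixed x, y, z axes, in that order (R = Rz(yaw) Ry(pitch) Rx(roll)).
In Python, from bench import bot gives the robot as it stands.
- The arm moves only by the tool arm_command, never from a script. Its argument "deltas" is a list of rows, each a list of 7 numbers: the shift along the world's x, y, z in mm, then the turn, a rotation vector about the world's x, y, z in degrees, then the finger opening in mm, from 0 to 85.4. A call has exactly 10 rows; each row is the pose to reach, as a shift and turn from the pose commanded when the call began; what a row does not reach only later rows make up. A row lasts 1/8 s, in which the tool goes at most 62.5 mm and 10.7 degrees, less where a joint would pass 70% of its speed; a pose out of reach is approached as far as the arm can. A call with a gripper value outside its range is refused whole. The fingers move at their own pace and stop on an object; "grip_force" is the grip in N (left out, the last holds). Time passes only in rows, so rows that repeat a pose let the fingers close, or fill a call up. It gives the time, the measured TCP pose, the force, the opening and the grip force at its end, in the units of the state.
- bot.observe(): the state, without advancing time (a new reading comes with each control period).
- bot.read_camera(name): name is "side" or "top" or "wrist"; returns (picture, depth): 384x512x3 uint8, blue, green, red; 384x512 float32, m along the optical axis (not along the pixel's ray), 0 where there is no reading.
- bot.camera_params(name): a dict with "intrinsics" (3x3 intrinsics, pixels), "cam_to_world" (4x4, takes a point from camera to world coordinates). Camera axes: x right, y up, looking along -z (the intrinsics and any distortion apply to the point x, -y, -z); pixel columns grow to the right and rows downward; lengths in m; the calibration is good to about 2 mm. A picture is of the moment at which its call begins: read the wrist's pose just before it. camera_params takes no time and is no camera call; for the wrist camera it gives the pose at the moment of the call.
- bot.close_job(): hands the job in; it is judged then, once.
The state is a dict: "time": time; "joint_positions": joint angles; "qvel": joint speeds; "joint_efforts": joint torques, N m; "ee_pos": TCP position; "orientation": TCP orientation; "force": force on the tool from outside, world axes, zero at the start; "ft_torque": the same for the moment, N m; "width": opening from 0.0 (shut) to 1.0 (fully open); "grip_force": force on a finger pad.
Only numpy, scipy, OpenCV 4.12 (cv2) and the standard library are available. Lean on these libraries where they do the work, as an engineer would, in place of code of your own. Each camera call takes 0.05 s, during which the arm holds its last target. There are 200 camera calls.

## Working session

There is one attempt and no reset: what is moved stays moved. The work goes in short steps, Python scripts to look and compute and a tool call to move; the robot and the scene stay as the last step left them, time stands still between calls to the robot, and variables do not carry over. Pictures are saved under pics/ and viewed, at most 10 in all, crops included, and the job is handed in when it is done.

Besides the shell and the picture viewer there is one more tool, called after "Request:" by a JSON object that holds its "fn" and its "kwargs", one argument or row to a line. arm_command: Moves the arm, as the interface text tells. Its arguments: {"type":"object","properties":{"deltas":{"type":"array","items":{"type":"array","items":{"type":"number"}}},"grip_force":{"type":"number"}},"required":["deltas"]}

```bash
ls; mkdir -p pics
cat > h.py <<'E'
import numpy as np, cv2
from bench import bot
def grab(n):
    p=bot.camera_params(n); im,d=bot.read_camera(n); return im,d,np.array(p["intrinsics"]),np.array(p["cam_to_world"])
def cloud(d,K,T):
    v,u=np.mgrid[:d.shape[0],:d.shape[1]]
    P=np.stack([(u-K[0,2])/K[0,0]*d,-(v-K[1,2])/K[1,1]*d,-d],-1)
    return P@T[:3,:3].T+T[:3,3]
E
python3 - <<'E'
from h import *
print(bot.observe())
for n in("top","side"):
    im,d,K,T=grab(n); np.savez(f"{n}.npz",im=im,d=d,K=K,T=T,P=cloud(d,K,T)); cv2.imwrite(f"pics/{n}0.png",cv2.resize(im,(800,600)))
    print(n,K.tolist(),T.round(3).tolist())
E
```

```text
pics
{'time': 0.0, 'joint_positions': array([-76.29414958,  24.93644145,   1.43218353,  90.18895909,
        -0.66554585,  64.97199426,  -4.30215929]), 'qvel': array([ 2.16807798e-02,  4.39580872e-02, -6.92903588e-02, -4.44515365e-02,
        5.27543420e-05, -1.50354344e-02,  1.06390179e-02]), 'joint_efforts': array([-4.54442534e-05, -6.70463562e+01,  1.02562342e+00, -3.16213846e+01,
        1.57693180e-02,  1.24296526e-02,  5.57350305e-06]), 'ee_pos': array([0.20939577, 0.58837122, 0.24152728]), 'orientation': array([-1.79911278e+02,  7.84166439e-03,  1.60410764e+02]), 'force': array([-1.53086508,  0.0522009 , -0.08432537]), 'ft_torque': array([ 0.03845951, -0.01943996,  0.00708395]), 'grip_force': 0.0, 'width': 0.996148731112478}
top [[481.32586575557104, 0.0, 256.53333380033047], [0.0, 481.32586575557104, 187.09968170294624], [0.0, 0.0, 1.0]] [[-0.006, 0.994, -0.109, 0.445], [-1.0, -0.005, 0.01, -0.113], [0.009, 0.109, 0.994, 1.376], [0.0, 0.0, 0.0, 1.0]]
side [[374.1655637711669, 0.0, 261.3823240762733], [0.0, 374.1655637711669, 190.8499560833153], [0.0, 0.0, 1.0]] [[-0.877, -0.38, 0.293, 0.874], [0.48, -0.691, 0.541, 0.462], [-0.003, 0.616, 0.788, 0.93], [0.0, 0.0, 0.0, 1.0]]
```

View pics/top0.png

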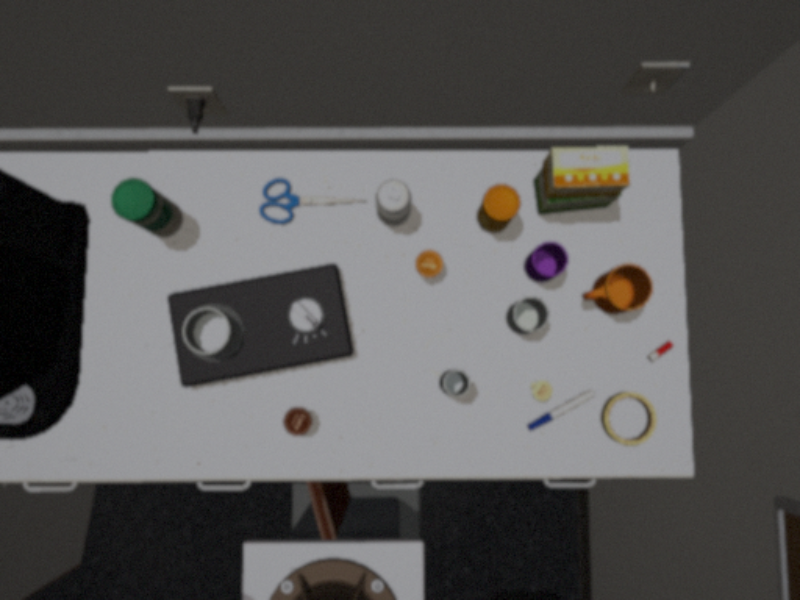

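View pics/side0.png

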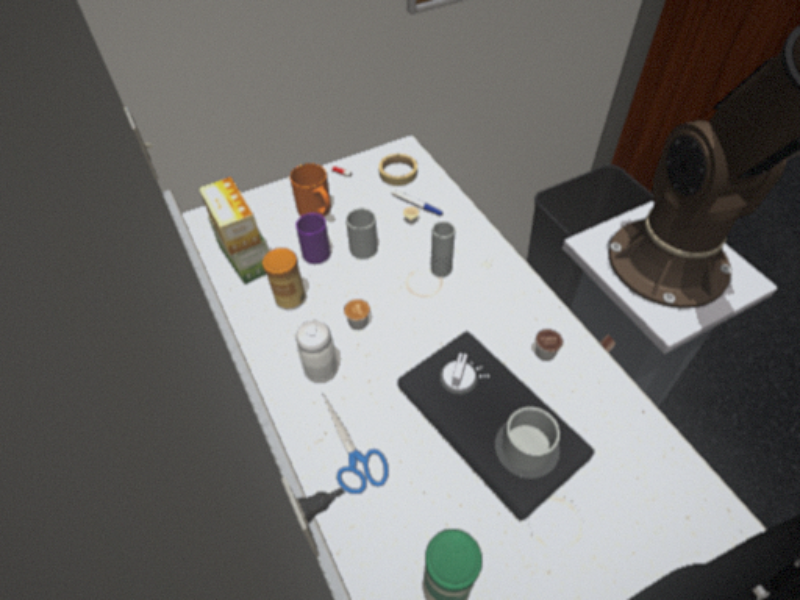

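The top view shows the brew cup at (527,316), the strainer at (455,382), the jug at (211,331) and the dial at (306,316). The purple look-alike is at (546,262). Next I'll fit rims using depth.

```bash
cat > m1.py <<'E'
from h import *
from scipy.optimize import least_squares
Z={n:np.load(n+".npz") for n in("top","side")}
def near(n,u,v,r,z0,z1):
    P=Z[n]["P"]; c=P[int(v*.64),int(u*.64)]
    Q=P[Z[n]["d"]>0]; m=(np.hypot(*(Q[:,:2]-c[:2]).T)<r)&(Q[:,2]>z0)&(Q[:,2]<z1); return Q[m]
for name,n,u,v,r,z0,z1,R in[("cup","side",362,235,.08,.02,.1,.031),("cup","top",527,316,.06,.02,.1,.031),("str","side",442,250,.05,.02,.125,.023),("str","top",455,382,.05,.02,.125,.023),("jug","side",530,440,.08,.06,.11,.04),("jug","top",211,331,.08,.06,.11,.04)]:
    Q=near(n,u,v,r,z0,z1)
    f=least_squares(lambda p:np.hypot(Q[:,0]-p[0],Q[:,1]-p[1])-R,np.median(Q[:,:2],0),loss="soft_l1",f_scale=.002)
    print(name,n,len(Q),f.x.round(4),Q[:,2].max().round(3),np.median(abs(f.fun)).round(4))
# warmer deck rectangle
for n in Z:
    P=Z[n]["P"];im=Z[n]["im"]; m=(P[...,2]>.03)&(P[...,2]<.05)&(im.max(-1)<75)&(abs(P[...,1]-.15)<.3)&(P[...,0]>.3)
    m=cv2.morphologyEx(m.astype(np.uint8),cv2.MORPH_OPEN,np.ones((3,3)))>0
    print(n,m.sum(),cv2.minAreaRect(P[m][:,:2].astype(np.float32)*1000))
    Q=P[(P[...,2]>.075)&(P[...,2]<.095)&(np.hypot(P[...,0]-P[...,0][int(316*.64) if n=="top" else int(372*.64),int(306*.64) if n=="top" else int(458*.64)],P[...,1]-P[...,1][int(316*.64) if n=="top" else int(372*.64),int(306*.64) if n=="top" else int(458*.64)])<.05)]
    if len(Q)>3: print("dial",len(Q),Q.mean(0),cv2.minAreaRect(Q[:,:2].astype(np.float32)*1000))
E
python3 m1.py
```

```text
cup side 558 [ 0.549  -0.3455] 0.095 0.0019
cup top 280 [ 0.5463 -0.3462] 0.1 0.0017
str side 438 [ 0.4303 -0.2139] 0.124 0.0013
str top 147 [ 0.4304 -0.2144] 0.124 0.0017
jug side 646 [0.5228 0.2085] 0.108 0.0022
jug top 341 [0.5201 0.2037] 0.108 0.0024
top 5300 ((648.1065673828125, 94.42076110839844), (340.9630432128906, 541.2845458984375), 74.88253784179688)
dial 97 [0.5501317  0.04310217 0.08331961] ((550.5770263671875, 43.26719665527344), (48.94898986816406, 13.38147258758545), 44.96653747558594)
side 4684 ((538.3191528320312, 132.95469665527344), (164.45912170410156, 303.62652587890625), 10.278116226196289)
dial 92 [0.55250468 0.04782091 0.08295505] ((551.5795288085938, 46.39522171020508), (47.75018310546875, 13.792976379394531), 44.395748138427734)
```

Request:
{"fn": "arm_command", "kwargs": {
  "deltas": [
    [17, -47, 3, 0, 0, -7, 85],
    [34, -94, 6, 0, 0, -14, 85],
    [51, -141, 9, 0, 0, -21, 85],
    [68, -188, 12, 0, 0, -28, 85],
    [85, -235, 15, 0, 0, -35, 85],
    [102, -282, 18, 0, 0, -42, 85],
    [119, -329, 20, 0, 0, -49, 85],
    [136, -376, 20, 0, 0, -56, 85],
    [153, -423, 20, 0, 0, -63, 85],
    [170, -470, 20, 0, 0, -70, 85]
  ]
}}

```text
time: 1.35
ee_pos: [0.3797, 0.1172, 0.2623]
orientation: [180.0, -0.0, 90.2]
force: [0.8, 0.7, -0.5]
width: 0.995
grip_force: 0.0
```

Request:
{"fn": "arm_command", "kwargs": {
  "deltas": [
    [17, -50, 0, 0, 0, -7, 85],
    [34, -100, 0, 0, 0, -14, 85],
    [51, -150, 0, 0, 0, -21, 85],
    [68, -200, 0, 0, 0, -28, 85],
    [85, -250, 0, 0, 0, -35, 85],
    [102, -300, 0, 0, 0, -42, 85],
    [119, -350, 0, 0, 0, -49, 85],
    [136, -400, -10, 0, 0, -56, 85],
    [153, -440, -20, 0, 0, -60, 85],
    [168, -465, -30, 0, 0, -60, 85]
  ]
}}

```text
time: 2.6
ee_pos: [0.5474, -0.3483, 0.2313]
orientation: [-180.0, 0.1, 30.3]
force: [0.1, 1.5, -0.1]
width: 0.996
grip_force: 0.0
```

```bash
cat > look.py <<'E'
import sys
from h import *
im,d,K,T=grab("wrist"); np.savez(f"w{sys.argv[1]}.npz",im=im,d=d,K=K,T=T,P=cloud(d,K,T))
cv2.imwrite(f"pics/w{sys.argv[1]}.png",im)
o=bot.observe();print(o["time"],o["ee_pos"],o["orientation"],o["joint_positions"].round(0),o["force"])
E
cat > fit.py <<'E'
import sys
from h import *
from scipy.optimize import least_squares
tag,x,y,R,z0,z1=sys.argv[1],*map(float,sys.argv[2:])
Z=np.load(f"w{tag}.npz");Q=Z["P"][Z["d"]>0]
Q=Q[(np.hypot(Q[:,0]-x,Q[:,1]-y)<R+.02)&(Q[:,2]>z0)&(Q[:,2]<z1)]
f=least_squares(lambda p:np.hypot(Q[:,0]-p[0],Q[:,1]-p[1])-R,[x,y],loss="soft_l1",f_scale=.002)
print(len(Q),f.x.round(4),Q[:,2].max(),np.median(abs(f.fun)))
E
python3 look.py 1; python3 fit.py 1 .548 -.346 .0295 .08 .1;python3 fit.py 1 .43 -.214 .022 .11 .13
```

```text
2.65 [ 0.54795692 -0.35023947  0.22985616] [1.79963999e+02 1.61728483e-01 3.02587692e+01] [ -2.  34.  48.  90. -26.  68.  -8.] [-0.88767298 -0.33034968  0.08749269]
734 [ 0.5488 -0.3447] 0.09314839091610133 0.0008088585184383417
903 [ 0.4323 -0.2141] 0.12079852121898241 0.0008584194549616439
```

Request:
{"fn": "arm_command", "kwargs": {
  "deltas": [
    [1, 1, -30, 0, 0, 0, 85],
    [1, 1, -60, 0, 0, 0, 85],
    [1, 1, -90, 0, 0, 0, 85],
    [1, 1, -120, 0, 0, 0, 85],
    [1, 1, -145, 0, 0, 0, 85],
    [1, 1, -160, 0, 0, 0, 85],
    [1, 1, -160, 0, 0, 0, 85],
    [1, 1, -160, 0, 0, 0, 50],
    [1, 1, -160, 0, 0, 0, 50],
    [1, 1, -160, 0, 0, 0, 50]
  ],
  "grip_force": 35
}}

```text
time: 3.9
ee_pos: [0.5491, -0.3456, 0.0738]
orientation: [179.9, -0.1, 30.4]
force: [-0.9, 0.9, 7.1]
width: 0.713
grip_force: 38.1
```

Request:
{"fn": "arm_command", "kwargs": {
  "deltas": [
    [0, 0, 20, 0, 0, 0, 50],
    [0, 0, 50, 0, 0, 0, 50],
    [0, 0, 90, 0, 0, 0, 50],
    [0, 0, 130, 0, 0, 0, 50],
    [0, 10, 165, 0, 0, 0, 50],
    [0, 35, 175, 0, 0, 3, 50],
    [0, 75, 178, 0, 0, 7, 50],
    [-3, 120, 178, 0, 0, 11, 50],
    [-6, 165, 178, 0, 0, 15, 50],
    [-9, 210, 178, 0, 0, 19, 50]
  ]
}}

```text
time: 5.15
ee_pos: [0.5392, -0.1341, 0.2516]
orientation: [179.9, -0.1, 49.5]
force: [1.1, 0.3, -0.9]
width: 0.712
grip_force: 38.6
```

Request:
{"fn": "arm_command", "kwargs": {
  "deltas": [
    [-3, 45, 0, 0, 0, 4, 50],
    [-6, 90, 0, 0, 0, 8, 50],
    [-9, 135, 0, 0, 0, 12, 50],
    [-12, 180, 0, 0, 0, 16, 50],
    [-15, 225, 0, 0, 0, 20, 50],
    [-17, 270, 0, 0, 0, 24, 50],
    [-19, 305, 0, 0, 0, 28, 50],
    [-19, 330, 0, 0, 0, 31, 50],
    [-19, 341, 0, 0, 0, 31, 50],
    [-19, 341, 0, 0, 0, 31, 50]
  ]
}}

```text
time: 6.4
ee_pos: [0.5208, 0.2054, 0.2503]
orientation: [180.0, 0.0, 80.3]
force: [1.0, 0.0, -1.8]
width: 0.713
grip_force: 38.6
```

```bash
python3 look.py 2; python3 fit.py 2 .521 .206 .038 .085 .106; python3 fit.py 2 .521 .206 .038 .097 .106;python3 fit.py 2 .521 .206 .0295 .15 .2; cp pics/w2.png pics/w2v.png
python3 - <<'E'
from h import *
Z=np.load("w2.npz");P=Z["P"]
Q=P[(P[...,2]>.074)&(P[...,2]<.092)&(np.hypot(P[...,0]-.551,P[...,1]-.045)<.04)]
print(len(Q),cv2.minAreaRect(Q[:,:2].astype(np.float32)*1000) if len(Q)>5 else 0)
E
```

```text
6.45 [0.5208236  0.20449116 0.2502904 ] [1.79988282e+02 5.37880567e-02 8.02890343e+01] [-53.  20.  35. 101. -13.  63. -23.] [-0.40585323  0.18055164 -1.80522733]
602 [0.5219 0.2089] 0.10375199498460025 0.001177548442603371
504 [0.5218 0.2085] 0.10375199498460025 0.0010317615389564931
2027 [0.5211 0.2079] 0.19998947648187582 0.0014728595523109574
0 0
```

View pics/w2v.png

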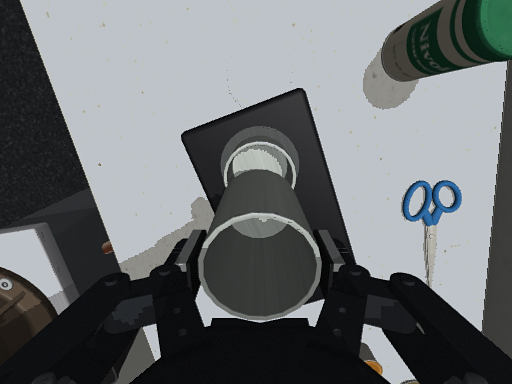

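The wrist view shows the held cup (rim about (260,265)) lined up with the jug below (about (260,160)), and the fit agrees within 2 mm. I'll lower it now.

Request:
{"fn": "arm_command", "kwargs": {
  "deltas": [
    [1, 1, -20, 0, 0, 0, 50],
    [1, 1, -40, 0, 0, 0, 50],
    [1, 1, -60, 0, 0, 0, 50],
    [1, 1, -78, 0, 0, 0, 50],
    [1, 1, -94, 0, 0, 0, 50],
    [1, 1, -108, 0, 0, 0, 50],
    [1, 1, -120, 0, 0, 0, 50],
    [1, 1, -127, 0, 0, 0, 50],
    [1, 1, -131, 0, 0, 0, 50],
    [1, 1, -131, 0, 0, 0, 50]
  ]
}}

```text
time: 7.7
ee_pos: [0.5216, 0.2068, 0.1193]
orientation: [180.0, 0.0, 80.4]
force: [-0.3, -0.9, -0.7]
width: 0.713
grip_force: 38.6
```

Request:
{"fn": "arm_command", "kwargs": {
  "deltas": [
    [0, 0, -1, 0, 0, 0, 50],
    [0, 0, -1, 0, 0, 0, 50],
    [0, 0, -2, 0, 0, 0, 50],
    [0, 0, -2, 0, 0, 0, 50],
    [0, 0, -3, 0, 0, 0, 50],
    [0, 0, -3, 0, 0, 0, 50],
    [0, 0, -3.5, 0, 0, 0, 50],
    [0, 0, -3.5, 0, 0, 0, 50],
    [0, 0, -3.5, 0, 0, 0, 50],
    [0, 0, -3.5, 0, 0, 0, 50]
  ]
}}

```text
time: 8.95
ee_pos: [0.5218, 0.2071, 0.1176]
orientation: [180.0, -0.1, 80.4]
force: [-7.0, -1.7, 22.2]
width: 0.715
grip_force: 40.6
```

Request:
{"fn": "arm_command", "kwargs": {
  "deltas": [
    [0, 0, 1.5, 0, 0, 0, 50],
    [0, 0, 1.5, 0, 0, 0, 70],
    [0, 0, 1.5, 0, 0, 0, 85],
    [0, 0, 1.5, 0, 0, 0, 85],
    [0, 0, 1.5, 0, 0, 0, 85],
    [0, 0, 15, 0, 0, 0, 85],
    [0, 0, 40, 0, 0, 0, 85],
    [0, 0, 75, 0, 0, 0, 85],
    [0, 0, 110, 0, 0, 0, 85],
    [0, 0, 145, 0, 0, 0, 85]
  ]
}}

```text
time: 10.2
ee_pos: [0.5215, 0.2066, 0.263]
orientation: [180.0, -0.0, 80.4]
force: [0.9, 0.5, 0.0]
width: 0.994
grip_force: 0.0
```

```bash
python3 look.py 3; python3 fit.py 3 .521 .206 .0295 .125 .145; python3 fit.py 3 .521 .206 .038 .095 .106
```

```text
10.25 [0.52363472 0.20695942 0.26744379] [179.68944118  -0.24473047  80.36500262] [-54.  19.  36.  99. -12.  65. -24.] [2.92627314 0.10527404 2.8654923 ]
781 [0.5216 0.2073] 0.1373074114293566 0.0007947045374168855
758 [0.522  0.2095] 0.10599211145474263 0.0017358269889146821
```

View pics/w3.png

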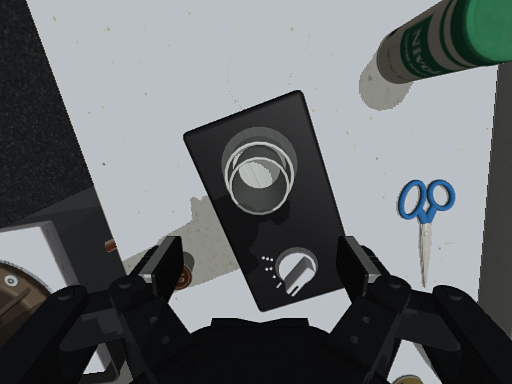

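The cup stands upright in the jug (rim at about (260,185)), and the dial is at (295,268) with its pips to the left. Next is the strainer.

Request:
{"fn": "arm_command", "kwargs": {
  "deltas": [
    [-9, -42, 0, 0, 0, -5, 85],
    [-18, -84, 0, 0, 0, -10, 85],
    [-28, -130, 0, 0, 0, -15, 85],
    [-38, -180, 0, 0, 0, -20, 85],
    [-49, -230, 0, 0, 0, -25, 85],
    [-60, -280, 0, 0, 0, -30, 85],
    [-71, -330, 0, 0, 0, -35, 85],
    [-82, -380, 0, 0, 0, -40, 85],
    [-88, -410, 0, 0, 0, -45, 85],
    [-90, -421, 0, 0, 0, -50, 85]
  ]
}}

```text
time: 11.5
ee_pos: [0.4306, -0.2166, 0.2617]
orientation: [179.9, -0.0, 30.0]
force: [-0.1, 1.4, -0.2]
width: 0.996
grip_force: 0.0
```

```bash
python3 look.py 4; python3 fit.py 4 .4315 -.214 .0225 .11 .125
python3 - <<'E'
from h import *
Z=np.load("w3.npz");P=Z["P"]
Q=P[(P[...,2]>.078)&(P[...,2]<.09)&(np.hypot(P[...,0]-.551,P[...,1]-.045)<.04)]
print(len(Q),cv2.minAreaRect(Q[:,:2].astype(np.float32)*1000) if len(Q)>5 else 0)
E
```

```text
11.55 [ 0.43059007 -0.21708385  0.26167679] [ 1.79928112e+02 -3.70511165e-02  2.97888183e+01] [-26.  14.  57. 111. -13.  62. -23.] [-0.90690125 -0.13883556  0.37052049]
480 [ 0.4319 -0.2131] 0.1214912581991856 0.0014549904444842894
351 ((551.5970458984375, 47.14558410644531), (49.18248748779297, 14.730626106262207), 45.6773796081543)
```

Request:
{"fn": "arm_command", "kwargs": {
  "deltas": [
    [0, 1, -30, 0, 0, 0, 85],
    [0, 1, -60, 0, 0, 0, 85],
    [0, 1, -90, 0, 0, 0, 85],
    [0, 1, -118, 0, 0, 0, 85],
    [0, 1, -140, 0, 0, 0, 85],
    [0, 1, -156, 0, 0, 0, 85],
    [0, 1, -156, 0, 0, 0, 60],
    [0, 1, -156, 0, 0, 0, 36],
    [0, 1, -156, 0, 0, 0, 36],
    [0, 1, -156, 0, 0, 0, 36]
  ]
}}

```text
time: 12.8
ee_pos: [0.4322, -0.2134, 0.1059]
orientation: [179.9, -0.1, 30.4]
force: [-1.7, 0.3, 6.2]
width: 0.527
grip_force: 35.2
```

Request:
{"fn": "arm_command", "kwargs": {
  "deltas": [
    [0, 0, 20, 0, 0, 0, 36],
    [0, 0, 50, 0, 0, 0, 36],
    [0, 0, 90, 0, 0, 0, 36],
    [0, 0, 130, 0, 0, 0, 36],
    [3, 12, 160, 0, 0, 2, 36],
    [9, 40, 168, 0, 0, 6, 36],
    [17, 80, 168, 0, 0, 10, 36],
    [26, 125, 168, 0, 0, 15, 36],
    [36, 170, 168, 0, 0, 20, 36],
    [46, 215, 168, 0, 0, 25, 36]
  ]
}}

```text
time: 14.05
ee_pos: [0.4777, 0.0033, 0.2736]
orientation: [180.0, -0.1, 55.6]
force: [-0.5, 0.2, -1.0]
width: 0.536
grip_force: 36.2
```

Request:
{"fn": "arm_command", "kwargs": {
  "deltas": [
    [9, 42, 0, 0, 0, 5, 36],
    [18, 84, 0, 0, 0, 10, 36],
    [27, 126, 0, 0, 0, 15, 36],
    [35, 162, 0, 0, 0, 20, 36],
    [40, 186, 0, 0, 0, 24, 36],
    [43, 200, 0, 0, 0, 25, 36],
    [44, 205, 0, 0, 0, 25, 36],
    [44, 205, 0, 0, 0, 25, 36],
    [44, 205, 0, 0, 0, 25, 36],
    [44, 205, 0, 0, 0, 25, 36]
  ]
}}

```text
time: 15.3
ee_pos: [0.5215, 0.2061, 0.273]
orientation: [180.0, -0.0, 80.3]
force: [-0.0, 0.0, -1.4]
width: 0.531
grip_force: 36.2
```

```bash
python3 look.py 5; python3 fit.py 5 .5216 .2073 .0295 .128 .142;python3 fit.py 5 .522 .2075 .0225 .18 .29
```

```text
15.35 [0.52152289 0.20627515 0.27295672] [ 1.79994820e+02 -6.55639157e-03  8.03562943e+01] [-55.  19.  38.  99. -13.  66. -23.] [ 0.9497376  -0.18382483 -0.14436469]
369 [0.5215 0.2066] 0.1368687798220543 0.0008576139992074426
9663 [0.5221 0.2071] 0.2899985333148378 0.0013629656810863165
```

View pics/w5.png

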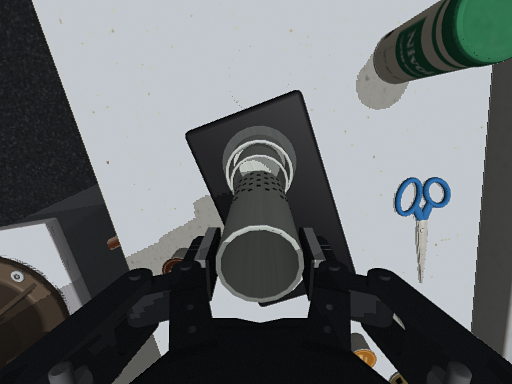

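The strainer (rim about (260,262)) hangs upright over the cup (about (260,170)), aligned to about 1 mm. I'll lower it.

Request:
{"fn": "arm_command", "kwargs": {
  "deltas": [
    [0, 0, -18, 0, 0, 0, 36],
    [0, 0, -36, 0, 0, 0, 36],
    [0, 0, -54, 0, 0, 0, 36],
    [0, 0, -70, 0, 0, 0, 36],
    [0, 0, -85, 0, 0, 0, 36],
    [0, 0, -98, 0, 0, 0, 36],
    [0, 0, -108, 0, 0, 0, 36],
    [0, 0, -114, 0, 0, 0, 36],
    [0, 0, -117, 0, 0, 0, 36],
    [0, 0, -117, 0, 0, 0, 36]
  ]
}}

```text
time: 16.6
ee_pos: [0.5216, 0.2069, 0.1559]
orientation: [180.0, -0.0, 80.4]
force: [-0.5, -0.5, -0.0]
width: 0.534
grip_force: 36.2
```

Request:
{"fn": "arm_command", "kwargs": {
  "deltas": [
    [0, 0, -1, 0, 0, 0, 36],
    [0, 0, -1, 0, 0, 0, 36],
    [0, 0, -2, 0, 0, 0, 36],
    [0, 0, -2, 0, 0, 0, 36],
    [0, 0, -2.5, 0, 0, 0, 36],
    [0, 0, -2.5, 0, 0, 0, 36],
    [0, 0, -3, 0, 0, 0, 36],
    [0, 0, -3, 0, 0, 0, 36],
    [0, 0, -3, 0, 0, 0, 36],
    [0, 0, -3, 0, 0, 0, 36]
  ]
}}

```text
time: 17.85
ee_pos: [0.5218, 0.207, 0.1539]
orientation: [180.0, -0.1, 80.4]
force: [-3.6, -0.6, 12.7]
width: 0.533
grip_force: 37.3
```

Request:
{"fn": "arm_command", "kwargs": {
  "deltas": [
    [0, 0, 1, 0, 0, 0, 36],
    [0, 0, 1, 0, 0, 0, 55],
    [0, 0, 1, 0, 0, 0, 75],
    [0, 0, 1, 0, 0, 0, 75],
    [0, 0, 1, 0, 0, 0, 75],
    [0, 0, 12, 0, 0, 0, 75],
    [0, 0, 35, 0, 0, 0, 75],
    [0, 0, 65, 0, 0, 0, 75],
    [0, 0, 90, 0, 0, 0, 75],
    [0, 0, 100, 0, 0, 0, 75]
  ]
}}

```text
time: 19.1
ee_pos: [0.5222, 0.2069, 0.2548]
orientation: [179.9, -0.1, 80.4]
force: [-0.5, 0.6, 0.2]
width: 0.882
grip_force: 0.0
```

```bash
python3 look.py 6; python3 fit.py 6 .5216 .2073 .0225 .16 .175;python3 fit.py 6 .522 .2075 .0295 .125 .142;python3 - <<'E'
from h import *
Z=np.load("w6.npz");P=Z["P"]
Q=P[(P[...,2]>.078)&(P[...,2]<.09)&(np.hypot(P[...,0]-.551,P[...,1]-.046)<.04)]
print(len(Q),cv2.minAreaRect(Q[:,:2].astype(np.float32)*1000) if len(Q)>5 else 0)
E
```

```text
19.15 [0.52234815 0.20701468 0.25508464] [ 1.79871832e+02 -1.14288727e-01  8.04072815e+01] [-55.  20.  38. 100. -14.  64. -22.] [1.12908    0.68281763 1.26202771]
720 [0.5219 0.2068] 0.16926791123021215 0.001477038190423623
876 [0.5216 0.2079] 0.1419838213405035 0.002228804551039087
365 ((551.5269775390625, 47.59165954589844), (48.74976348876953, 14.182270050048828), 44.985557556152344)
```

View pics/w6.png

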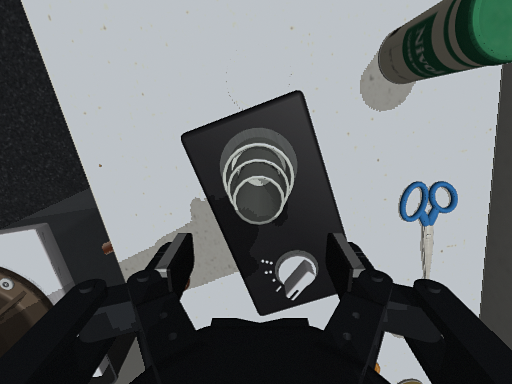

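Strainer and cup are nested in the jug (rims at about (260,200) and (260,170)). The dial is at (297,275), its bar at 45° in world axes with the pointer at the rest line. Moving to the dial.

Request:
{"fn": "arm_command", "kwargs": {
  "deltas": [
    [4, -20, 0, 0, 0, -4, 75],
    [10, -55, 0, 0, 0, -10, 60],
    [18, -95, 0, 0, 0, -18, 45],
    [25, -130, -5, 0, 0, -26, 42],
    [29, -152, -20, 0, 0, -33, 42],
    [29.5, -160.5, -50, 0, 0, -35.5, 42],
    [29.5, -160.5, -85, 0, 0, -35.5, 42],
    [29.5, -160.5, -110, 0, 0, -35.5, 42],
    [29.5, -160.5, -125, 0, 0, -35.5, 42],
    [29.5, -160.5, -130, 0, 0, -35.5, 42]
  ]
}}

```text
time: 20.4
ee_pos: [0.5506, 0.0446, 0.1222]
orientation: [-180.0, 0.1, 44.7]
force: [-0.0, -0.3, -0.0]
width: 0.491
grip_force: 0.0
```

```bash
python3 look.py 7
python3 - <<'E'
from h import *
Z=np.load("w7.npz");P=Z["P"]
Q=P[(P[...,2]>.078)&(P[...,2]<.09)&(np.hypot(P[...,0]-.551,P[...,1]-.046)<.035)]
print(len(Q),cv2.minAreaRect(Q[:,:2].astype(np.float32)*1000) if len(Q)>5 else 0)
E
```

```text
20.45 [0.55072301 0.0451213  0.12223568] [1.79998570e+02 6.08656712e-02 4.47667213e+01] [-40.  31.  42. 111. -27.  49. -29.] [ 0.40367826  0.14224032 -0.08526993]
1300 ((551.9100341796875, 46.66584014892578), (49.67100143432617, 13.967308044433594), 45.15182876586914)
```

View pics/w7.png

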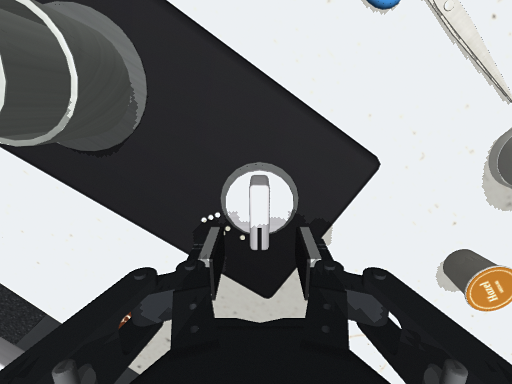

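The bar (260,210) sits centred between the jaws, with the pointer near the robot side (262,238). I'll descend and grip.

Request:
{"fn": "arm_command", "kwargs": {
  "deltas": [
    [0, 0, -12, 0, 0, 0, 42],
    [0, 0, -26, 0, 0, 0, 42],
    [0, 0, -38, 0, 0, 0, 42],
    [0, 0, -48, 0, 0, 0, 42],
    [0, 0, -54, 0, 0, 0, 42],
    [0, 0, -54, 0, 0, 0, 25],
    [0, 0, -54, 0, 0, 0, 8],
    [0, 0, -54, 0, 0, 0, 5],
    [0, 0, -54, 0, 0, 0, 5],
    [0, 0, -54, 0, 0, 0, 5]
  ],
  "grip_force": 80
}}

```text
time: 21.7
ee_pos: [0.5515, 0.046, 0.0692]
orientation: [179.9, -0.0, 44.9]
force: [0.7, -4.0, 3.5]
width: 0.149
grip_force: 78.7
```

Request:
{"fn": "arm_command", "kwargs": {
  "deltas": [
    [0, 0, 0, 0, 0, -3, 5],
    [0, 0, 0, 0, 0, -7, 5],
    [0, 0, 0, 0, 0, -12, 5],
    [0, 0, 0, 0, 0, -17, 5],
    [0, 0, 0, 0, 0, -22, 5],
    [0, 0, 0, 0, 0, -27, 5],
    [0, 0, 0, 0, 0, -32, 5],
    [0, 0, 0, 0, 0, -36, 5],
    [0, 0, 0, 0, 0, -39, 5],
    [0, 0, 0, 0, 0, -40, 5]
  ]
}}

```text
time: 22.95
ee_pos: [0.5517, 0.0456, 0.0692]
orientation: [179.9, -0.1, 4.9]
force: [2.2, -5.5, 3.5]
width: 0.147
grip_force: 78.9
```

Request:
{"fn": "arm_command", "kwargs": {
  "deltas": [
    [0, 0, 0, 0, 0, -4, 5],
    [0, 0, 0, 0, 0, -8, 5],
    [0, 0, 0, 0, 0, -12, 5],
    [0, 0, 0, 0, 0, -16, 5],
    [0, 0, 0, 0, 0, -20, 5],
    [0, 0, 0, 0, 0, -24, 5],
    [0, 0, 0, 0, 0, -27, 5],
    [0, 0, 0, 0, 0, -29, 5],
    [0, 0, 0, 0, 0, -30, 5],
    [0, 0, 0, 0, 0, -30, 5]
  ]
}}

```text
time: 24.2
ee_pos: [0.5517, 0.0453, 0.0692]
orientation: [180.0, -0.1, -25.1]
force: [2.7, -5.3, 3.4]
width: 0.148
grip_force: 78.9
```

```bash
python3 look.py 8
python3 - <<'E'
from h import *
print(bot.observe()["ft_torque"])
for n in("top",):
    im,d,K,T=grab(n);cv2.imwrite("pics/t8.png",cv2.resize(im[150:270,90:250],(800,600),interpolation=cv2.INTER_CUBIC))
E
```

```text
24.25 [0.55166784 0.04522965 0.06922467] [ 1.79958054e+02 -1.15511330e-01 -2.50900503e+01] [-47.  42.  57. 114. -47.  51. -80.] [ 1.40025547 -5.3047557   3.71360427]
[-1.19914413 -0.36243327  0.07701883]
```

View pics/w8.png

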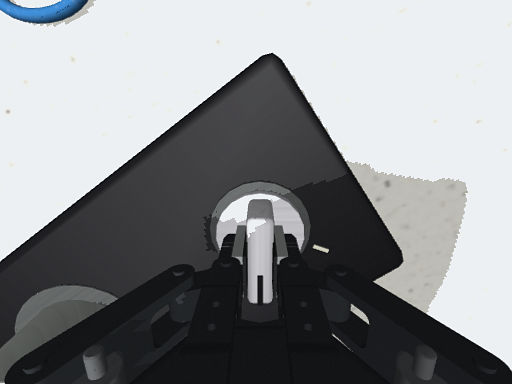

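The bar is held aligned in the jaws (260,260) after a 70° (1.22 rad) clockwise turn, which puts it at the third click. Handing in.

```bash
python3 -c "
from bench import bot
print(bot.close_job())"
```

```text
the job is handed in; nothing more can be done
None
```

The job is handed in: the brew cup stands in the jug, the strainer stands in the cup, and the arm is still gripping the dial at about 1.22 rad, by the gripper's measured turn, which is the third click.

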